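Turn the tube tote to its unloading notch, unlatch the gate and hold it wide

TASK

A colleague on the left is waiting to draw the tube racks out of the transport tote on the bench turntable. With the gate still latched, turn the tote clockwise (seen from above) until the turntable clicks into its index notch and the gate faces left; then squeeze the lock catch by the hinge fully in (it stays in), squeeze the spring catch next to it to draw the bolt, and swing the gate past its half-open check until it stands about square to the tote or wider. The gate shuts by itself, so finish still holding it wide open with the fingers, the tote still in its notch, and do not knock away the things standing around.

Things in the scene. Friction and masses are not known exactly. Their poses are not given: they have to be found in the camera images.
- turntable_base: fixed round dark steel base of the turntable, 276 mm across; origin on the upright turning axis, at bench height. On its own -x side, 200 mm out, a small bracket with the sprung index roller. When indexed, the tote's gate faces the base's own +y (the robot's left, give or take the base's yaw of up to 15 degrees).
- turntable_turn (a joint): turn of the aluminium plate (300 mm across) with the tote docked on it: 0 = gate faces the base's -x (to the robot), grows clockwise seen from above, index notch at 1.571 rad, range -0.3 to 2.3. Drag 0.2 N m; from 1.46 to 1.52 a lug climbs the roller (1.3 N m, 18 N at the handle), then the notch pulls it in and resists 1.3 N m either way.
- turn_axis (a point): point on the turning axis at the handle's height, 205 mm; frame turns with the tote, as turn_grip. The tote is 197 mm front to back and 175 mm wide, clear panels on an aluminium frame, roof top 165 mm over the bench, two tube racks inside, barred gate on its front.
- turn_grip (a point): where to grip the carrying handle from above and turn the tote: on the centre line of a black round bar, 12 mm thick, that runs front to back along the middle of the roof; 70 mm to the rear of the axis, 205 mm over the bench, 40 mm over the roof. Frame: x along the bar to the rear (away from the gate), y across it (close the fingers along y), z up.
- gate_swing (a joint): opening of the gate: 0 = shut, grows as it opens, stop at 1.75 rad. A spring always closes it (0.09 N m shut, 0.19 N m wide). A roller check must be climbed from about 0.6 to 0.85 rad (about 5 N at the catch) and is past by 1.1; let go beyond that, the gate drops back to about 1.0 rad and stays half open.
- gate: barred gate on the tote's front, aluminium frame 165 mm wide, top edge 168 mm over the bench. Origin on its upright hinge axis, at bench height; own x runs from the hinge to the free edge, y points out of the tote, z up. Opens towards its +y, counter-clockwise from above. Both catches stand on its top edge and are squeezed from above.
- gate_hinge (a point): point on the gate's hinge axis, 200 mm over the bench; frame as the gate
- lock_slide (a joint): travel of the lock catch: 0 = locked, 0.010 m = fully squeezed. It slides stiffly (3 N) and stays where it is left. Short of 0.0065 m its block stands behind the tail of the bolt, so that the spring catch cannot be squeezed.
- lock_grip (a point): where to squeeze the lock catch: 30 mm from the hinge, 203 mm up, midway between its tabs as they stand when squeezed. Two upright grey tabs, 22 mm along the gate, 7 mm thick, tops at 212 mm. Inner tab fixed, its back 22 mm inside the gate's middle plane; outer tab moves, its face 20 mm outside it (10 mm squeezed): squeeze along the gate's y from 42 to 32 mm. Frame as the gate.
- bolt_slide (a joint): travel of the gate's bolt: 0 = shot into the keeper on the tote's jamb, free of it from 0.0095 m, 0.016 m = fully squeezed. A spring (4 to 8 N) shoots it back when the catch is let go.
- catch_grip (a point): where to squeeze the spring catch and swing the gate by it: 98 mm from the hinge, 203 mm up, midway between its tabs when squeezed. Two upright grey tabs, 22 mm across the gate, 8 mm thick, tops at 212 mm: back of the fixed one 84 mm from the hinge, of the moving one 128 mm (112 squeezed): squeeze along the gate's x from 44 to 28 mm. Bolt top at 178 mm: tips stay above. Frame as the gate.
- vial: small bottle with a white cap, 24 mm across, 48 mm high, a bystander on the right; origin under its centre
- dish: closed clear petri dish, 61 mm across, 16 mm high, a bystander on the right; origin under its centre
- pens: cord-wrapped pot with pencils, 86 x 66 x 147 mm, a bystander on the right; origin under its centre
- timer: white digital timer standing on its edge, 24 x 72 x 60 mm, a bystander on the left; origin under its centre

How it is judged (in metres and radians):
On the way, in this order (a step that is already met when the one before it is completed fails the run):
1. the tote rests in the index notch with its gate shut (value of joint turntable_turn between 1.525 and 1.615 rad and velocity of joint turntable_turn between -0.15 and 0.15 rad/s and value of joint gate_swing below 0.05 rad), for 0.3 s.
2. the lock catch is squeezed in, gate still shut (value of joint lock_slide above 0.0075 m and value of joint gate_swing below 0.05 rad and value of joint turntable_turn between 1.525 and 1.615 rad), for 0.1 s.
3. the bolt is drawn clear of its keeper, gate still shut (value of joint bolt_slide above 0.0105 m and value of joint gate_swing below 0.15 rad), for 0.05 s.
4. the gate is past its half-open check (value of joint gate_swing above 1.2 rad), for 0.1 s.
At the end, for the whole second after the job is handed in: The fingers hold the gate (at least 1 N on it) at rest, open by 1.4 rad (80 degrees) or more against its closing spring, the lock catch is still squeezed in (7.5 mm or more) and the turntable still stands in its notch (within 0.045 rad of 1.571) (value of joint gate_swing above 1.4 rad and velocity of joint gate_swing between -0.2 and 0.2 rad/s and contact force between the fingers and gate above 1 N and value of joint lock_slide above 0.0075 m and value of joint turntable_turn between 1.525 and 1.615 rad); the arm keeps its last pose, push and grip.
It fails at once if the small bottle is knocked away (moved over 30 mm) (distance of vial from where it was at the start of the episode above 0.03 m).
It fails at once if the petri dish is knocked away (moved over 30 mm) (distance of dish from where it was at the start of the episode above 0.03 m).
It fails at once if the pen pot is knocked away (moved over 30 mm) (distance of pens from where it was at the start of the episode above 0.03 m).
It fails at once if the timer is knocked away (moved over 30 mm) (distance of timer from where it was at the start of the episode above 0.03 m).
It also fails if it takes over 54 s, if anything falls off the work surface, if the arm or the gripper's body presses on something with over 40 N, if the wrist force passes 120 N, or if a joint passes its speed limit or range.

ROBOT

A 6-joint arm with a two-finger parallel gripper is mounted at the origin on a cart in front of the work surface, level with it; the furniture and walls round the work are solid. World frame = base frame: x ahead of the robot, y to its left, z up, the work surface at z = 0. Lengths are in m, angles in degrees, forces in N, time in s.
With the tool pointing down it reaches from about 0.35 to 0.875 m from the base axis. Payload 4.2 kg.
Tool frame: the origin (TCP) lies on the centre line of the jaws, within the pads' length; the fingertips stand 11 mm ahead of it and the grasp point (between the pads) lies 8 mm behind it; z points along the fingers, y is the line along which they close (so a half turn about z gives the same grasp; the last joint's range is limited). The gripper opens to 87 mm and grips with 3 to 60 N. Pads are 19 mm wide; open, the fingers measure 117 mm over their backs; the gripper's body (75 mm by 190 mm) begins 51 mm behind the grasp point.
Start: joints at [83.228, 22.042, 0.453, 0, -68.411, -14.817], TCP at [0.23, 0.581, 0.234] pointing down, gripper open.
Joint ranges: [-179.83, 179.83], [-69.29, 118.12], [-61.27, 80.66], [-181.25, 117.63], [-171.15, -9.14], [-177.46, 177.46]. Speed limits (degrees/s): [159.86, 159.86, 180, 180, 180, 180].

INTERFACE

Orientations are given as a 3x3 rotation matrix whose columns are the frame's x, y, z axes.
In Python, from station import r gives the robot as it stands.
- The arm moves only by the tool servo_tool, never from a script. Its argument "commands" is a list that holds one entry, the list of rows, each a list of 7 numbers: the closure, from 0 (fully open) to 1 (shut), then the shift along the tool's x, y, z in mm, then the turn, a rotation vector about the tool's x, y, z in rad. In form: [[[claw, x, y, z, ax, ay, az], ...]]. A call has exactly 5 rows; each row is the pose to reach, as a shift and turn from the pose commanded when the call began, along the tool's axes at that moment; what a row does not reach only later rows make up. A row lasts 1/10 s, in which the tool goes at most 50 mm and 8.59 degrees, less where a joint would pass 70% of its speed; a pose out of reach is approached as far as the arm can. A call with a gripper value outside its range is refused whole. The fingers move at their own pace and stop on an object; the grip force is fixed at half the most. Time passes only in rows, so rows that repeat a pose let the fingers close, or fill a call up. It gives the time, the measured TCP pose, the force, the opening and the grip force at its end, in the units of the state.
- r.sense(): the state, without advancing time (a new reading comes with each control period).
- r.capture(name): name is "side" or "top" or "wrist"; returns a dict with "pixels" (400x640x3 uint8, red, green, blue), "camera_matrix" (3x3 intrinsics, pixels), "dist" ([k1, k2, p1, p2, k3] as OpenCV has them; the pictures are not rectified), "R" (3x3) and "t" (3): a world point X has camera coordinates R X + t. Camera axes: x right, y down, z forward; pixel columns grow to the right and rows downward; lengths in m; the calibration is good to about 2 mm. A picture is of the moment at which its call begins. There is no depth.
- r.finish_job(): hands the job in; it is judged then, once.
The state is a dict: "time_s": time; "joints": joint angles; "joint_velocities": joint speeds; "effort": joint torques, N m; "tcp_pos": TCP position; "ee_rot": TCP orientation; "wrist_force": force on the tool from outside, world axes, zero at the start; "moment": the same for the moment, N m; "gripper_width": opening from 0.0 (shut) to 1.0 (fully open); "gripper_force": force on a finger pad.
Only numpy, scipy, OpenCV 4.12 (cv2) and the standard library are available. Lean on these libraries where they do the work, as an engineer would, in place of code of your own. Each camera call takes 0.05 s, during which the arm holds its last target. There are 200 camera calls.

## Working session

There is one attempt and no reset: what is moved stays moved. The work goes in short steps, Python scripts to look and compute and a tool call to move; the robot and the scene stay as the last step left them, time stands still between calls to the robot, and variables do not carry over. Pictures are saved under pics/ and viewed, at most 10 in all, crops included, and the job is handed in when it is done.

Besides the shell and the picture viewer there is one more tool, called after "Call:" as name([rows], argument=value, ...), one row to a line, values as JSON. servo_tool: Moves the arm, as the interface text tells. Its arguments: {"type":"object","properties":{"commands":{"type":"array","items":{"type":"array","items":{"type":"array","items":{"type":"number"}}}}},"required":["commands"]}

```bash
mkdir -p pics; ls
python3 - <<'E'
from station import r
import cv2,numpy as np
s=r.sense();print({k:np.round(v,3).tolist() for k,v in s.items()})
for n in("top","side"):
    c=r.capture(n);cv2.imwrite(f"pics/{n}0.png",c["pixels"][:,:,::-1])
    print(n,c["camera_matrix"],c["dist"],c["R"],c["t"])
E
```

```text
pics
{'time_s': 0.0, 'joints': [83.227, 22.091, 0.378, -0.027, -68.413, -14.819], 'joint_velocities': [0.085, 0.004, 0.007, 0.085, 0.042, -0.062], 'effort': [-0.001, -39.066, 18.741, 4.22, 0.011, -0.0], 'tcp_pos': [0.23, 0.581, 0.232], 'ee_rot': [[0.93, -0.368, -0.001], [-0.368, -0.93, -0.002], [0.0, 0.002, -1.0]], 'wrist_force': [-0.269, 0.702, -0.982], 'moment': [0.014, -0.039, 0.063], 'gripper_force': 0.0, 'gripper_width': 1.0}
top [[437.7094099    0.         316.15916961]
 [  0.         437.7094099  201.92222402]
 [  0.           0.           1.        ]] [-0.01733178  0.          0.          0.          0.        ] [[ 0.0966363  -0.99531092  0.00419452]
 [-0.87232921 -0.08672358 -0.48116606]
 [ 0.4792736   0.04283911 -0.87661943]] [-0.07682323  0.54002913  1.43210256]
side [[449.10522191   0.         315.49474544]
 [  0.         449.10522191 197.14852443]
 [  0.           0.           1.        ]] [0.00561455 0.         0.         0.         0.        ] [[ 0.92771779 -0.3732811   0.00096141]
 [-0.22263457 -0.55537871 -0.80124174]
 [ 0.29962235  0.74311218 -0.59833999]] [-0.5113236   0.20878224  1.14766859]
```

View pics/top0.png

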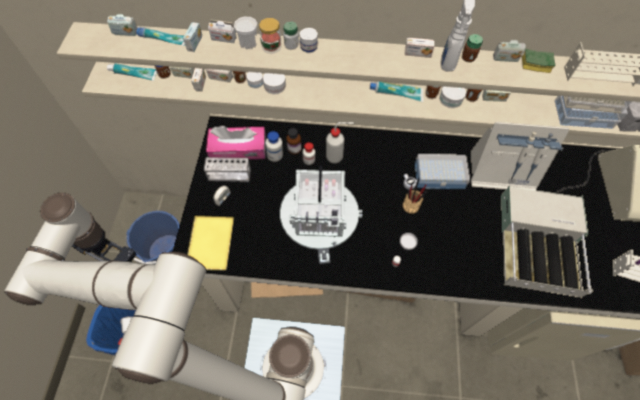

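View pics/side0.png

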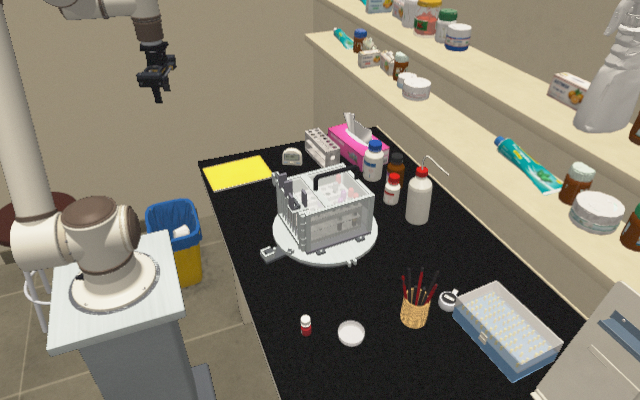

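Top: turntable at about (319,213), index bracket at (324,256), timer at (221,195), pens (413,200), dish (408,241), vial (396,261). Side: tote at (322,205), handle at about (330,178).

Run:
```python
import cv2,numpy as np
a=cv2.imread("pics/top0.png")[150:270,265:375];b=cv2.imread("pics/side0.png")[155:275,255:390]
a=cv2.resize(a,None,fx=5,fy=5,interpolation=cv2.INTER_CUBIC)[:, :]
b=cv2.resize(b,None,fx=5,fy=5,interpolation=cv2.INTER_CUBIC)
cv2.imwrite("pics/a.png",a);cv2.imwrite("pics/b.png",b)
```

```text
(no output)
```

View pics/a.png

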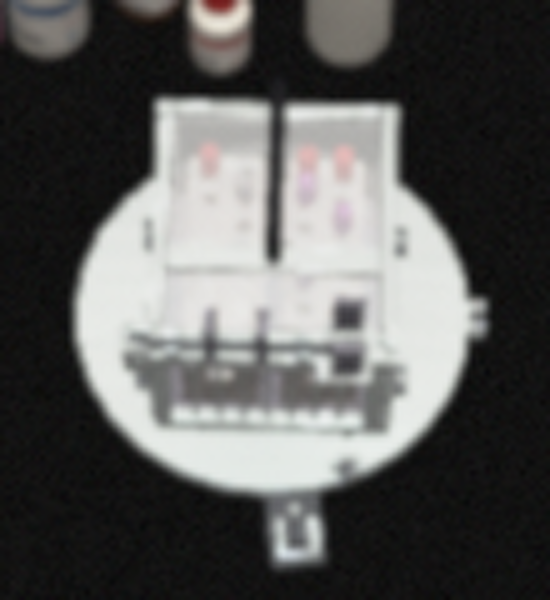

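View pics/b.png

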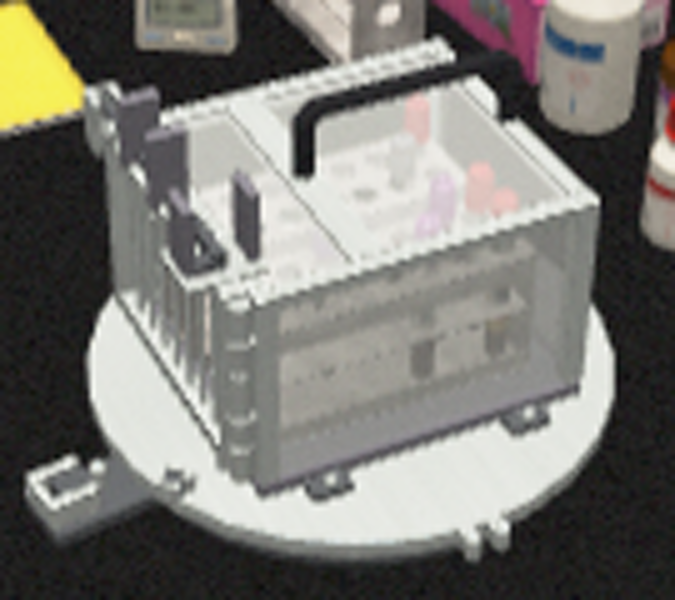

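```bash
cat > h.py <<'E'
import cv2,numpy as np
def ray(c,uv):
    p=cv2.undistortPoints(np.array([[uv]],float),c["camera_matrix"],np.array(c["dist"]))[0,0]
    return -c["R"].T@c["t"], c["R"].T@np.array([*p,1.])
def atz(c,uv,z):
    o,d=ray(c,uv);return (o+d*(z-o[2])/d[2])[:2]
def proj(c,P):
    return cv2.projectPoints(np.array(P,float),cv2.Rodrigues(c["R"])[0],np.array(c["t"]),c["camera_matrix"],np.array(c["dist"]))[0][:,0]
E
cat > fit.py <<'E'
from station import r
import numpy as np
from h import *
from scipy.optimize import least_squares
C={"a":r.capture("top"),"b":r.capture("side")};O={"a":(265,150),"b":(255,155)}
def A(k,u,v,z): return atz(C[k],((u+.5)/5-.5+O[k][0],(v+.5)/5-.5+O[k][1]),z)
edge=[("a",73,310),("a",470,345),("a",280,494),("a",130,200),("a",425,205),("b",88,365),("b",613,350),("b",380,545),("b",200,490)]
han=[("a",277,130),("a",274,200),("b",370,86),("b",450,68)]
tabs=[("a",350,301,30,-18.5),("a",348,344,30,16.5),("a",210,312,124,0),("a",262,312,88,0),("b",245,173,30,-18.5),("b",182,195,30,16.5),("b",168,130,88,0),("b",138,92,124,0)]
def f(p,full=False):
    x,y,phi,h,fw,l=p;c=np.array([x,y]);R=np.array([np.cos(phi),np.sin(phi)]);L=np.array([-R[1],R[0]])
    res=[np.linalg.norm(A(*e,h)-c)-.15 for e in edge]+[(A(*e,.211)-c)@L for e in han]
    for k,u,v,a,b in tabs:
        res+=list(A(k,u,v,.212)-(c-R*fw-L*l+L*a/1e3-R*b/1e3))
    return np.array(res)
s=least_squares(f,[.55,0.05,0,.03,.1,.082],loss="soft_l1",f_scale=.002)
print(np.round(s.x,4),np.round(f(s.x)*1e3,1))
x,y,phi=s.x[:3]
for z in(.02,.035):
    b=A("a",297,540,z);print("bracket",b,np.degrees(np.arctan2(y-b[1],x-b[0])),np.linalg.norm(b-[x,y]), A("b",65,485,z))
T,S=C["a"],C["b"]
for n,u,v,z in(("vial",396,265,0),("dish",408,241,.01),("pens",413,210,.0),("timer",221,200,0)):print(n,atz(T,(u,v),z))
print("redcapbottle",atz(T,(309,162),0),atz(T,(335,160),0),"rack",atz(T,(227,180),0))
E
python3 fit.py
```

```text
[ 0.5653 -0.0357  0.0388  0.0277  0.1026  0.0835] [  5.    0.9   2.4  -0.3   0.4  -1.2  -0.8   1.  -13.    3.4   2.4  -4.
  -5.7  -2.5   0.5   0.1   0.7   2.1   0.1   4.1   1.4   0.5   3.6   0.8
  -0.8  -1.6  -4.6  -3.3  -2.3]
bracket [ 0.38224073 -0.06869994] 10.235142417990303 0.18597274743578399 [ 0.38537846 -0.06927771]
bracket [ 0.37632225 -0.0689234 ] 9.986727188013944 0.19183856018599815 [ 0.38163239 -0.08470931]
vial [ 0.38712099 -0.33371228]
dish [ 0.48306412 -0.37601814]
pens [ 0.62234955 -0.39793747]
timer [0.59212113 0.3587691 ]
redcapbottle [0.80628874 0.03100904] [ 0.82704293 -0.07583712] rack [0.6860014  0.35316698]
```

```bash
cat >> h.py <<'E'
def plan(x,y,z,yaw):
    from station import r
    from scipy.spatial.transform import Rotation as Ro
    s=r.sense();R=np.array(s["ee_rot"]);p=np.array(s["tcp_pos"])
    a=np.radians(yaw);G=np.array([[np.cos(a),np.sin(a),0],[np.sin(a),-np.cos(a),0],[0,0,-1]])
    print("now",p.round(4),"yaw",np.degrees(np.arctan2(R[1,0],R[0,0])).round(2),"t",s["time_s"],"F",np.round(s["wrist_force"],1),"w",round(s["gripper_width"]*87,1),"gf",s["gripper_force"])
    print("shift mm",(R.T@(np.array([x,y,z])-p)*1e3).round(1),"rot",Ro.from_matrix(R.T@G).as_rotvec().round(4))
E
python3 -c "
from h import *
plan(.635,-.033,.30,2.2)"
```

```text
now [0.2298 0.5808 0.2329] yaw -21.6 t 0.2 F [ 0.2 -0.2  0.5] w 86.7 gf 0.0
shift mm [602.7 421.7 -66.5] rot [ 1.400e-03  2.000e-04 -4.153e-01]
```

Call:
servo_tool([
  [[0.2, 40, 28, -14, 0, 0, 0], [0.2, 80, 56, -28, 0, 0, 0], [0.2, 120, 84, -42, 0, 0, 0], [0.2, 160, 112, -56, 0, 0, 0], [0.2, 200, 140, -66, 0, 0, 0]],
])

```text
time_s: 0.7
tcp_pos: [0.3635, 0.3783, 0.2999]
ee_rot: [[0.93, -0.367, 0.001], [-0.367, -0.93, 0.001], [0.0, -0.001, -1.0]]
wrist_force: [1.2, -0.7, 0.6]
gripper_width: 0.81
gripper_force: 0.0
```

Call:
servo_tool([
  [[0.2, 40, 28, 0, 0, 0, 0], [0.2, 80, 56, 0, 0, 0, 0], [0.2, 120, 84, 0, 0, 0, 0], [0.2, 160, 112, 0, 0, 0, 0], [0.2, 200, 140, 0, 0, 0, 0]],
])

```text
time_s: 1.2
tcp_pos: [0.4978, 0.1742, 0.2991]
ee_rot: [[0.93, -0.368, 0.0], [-0.368, -0.93, 0.0], [0.0, -0.0, -1.0]]
wrist_force: [0.6, 0.5, 0.6]
gripper_width: 0.798
gripper_force: 0.0
```

Call:
servo_tool([
  [[0.2, 40, 28, 0, 0, 0, -0.1], [0.2, 80, 56, 0, 0, 0, -0.2], [0.2, 120, 84, 0, 0, 0, -0.3], [0.2, 160, 112, 0, 0, 0, -0.4], [0.2, 190, 133, 0, 0, 0, -0.415]],
])

```text
time_s: 1.7
tcp_pos: [0.6259, -0.0201, 0.2984]
ee_rot: [[0.999, 0.039, -0.001], [0.039, -0.999, -0.0], [-0.001, 0.0, -1.0]]
wrist_force: [-0.3, -0.1, -0.4]
gripper_width: 0.804
gripper_force: 0.0
```

Run:
```python
from h import *
from station import r
plan(.635,-.033,.30,2.2)
c=r.capture("wrist");cv2.imwrite("pics/w1.png",c["pixels"][:,:,::-1])
print("cam pos",-c["R"].T@c["t"])
cx,cy,ph=.5653,-.0357,.0388
R=np.array([np.cos(ph),np.sin(ph),0]);L=np.array([-R[1],R[0],0]);o=np.array([cx,cy,0])
P=[o+R*.07+[0,0,.211],o+[0,0,.211],o+R*.1+[0,0,.211],o-R*.1026-L*.0535+[0,0,.212],o-R*.1026+L*.0145+[0,0,.212]]
print(proj(c,P))
```

```text
now [ 0.6259 -0.0201  0.2984] yaw 2.21 t 1.7 F [-0.3 -0.1 -0.4] w 70.0 gf 0.0
shift mm [ 8.6 13.3 -1.6] rot [0.0002 0.0007 0.0002]
cam pos [ 0.70576197 -0.01679194  0.44932132]
[[332.51361819 194.6167668 ]
 [331.29891295 266.77749751]
 [333.06372054 159.83370056]
 [380.88000885 353.06891637]
 [315.85848933 353.48592693]]
```

View pics/w1.png

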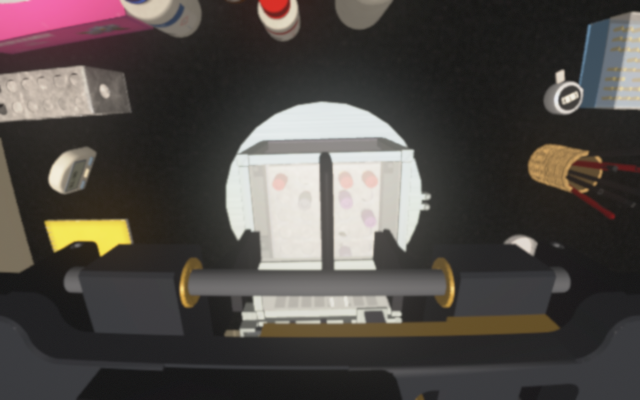

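Wrist view: handle bar along columns 325 (row 158) to 327 (row 265), plate edges at columns 226 and 422, top at row 102; the tote lies some 7 mm further left than the first fit.

```bash
python3 - <<'E'
s=open("fit.py").read()
s=s.replace('C={','W=r.capture("wrist")\nC={').replace(',("b",200,490)]',']')
s=s.replace('    for k,u,v,a,b in tabs','    res+=[3*((atz(W,q,.211)-c)@L) for q in((325,158),(326,210),(327,262))]+[np.linalg.norm(atz(W,q,h)-c)-.15 for q in((226,200),(422,190),(322,102),(250,131),(240,240))]\n    for k,u,v,a,b in tabs')
open("fit2.py","w").write(s)
E
python3 fit2.py
python3 -c "
from h import *
from station import r
W=r.capture('wrist')
for z in (.0,.01):
  print('vial?',atz(W,(520,243),z),'timer',atz(W,(75,172),z+.03),'rack',atz(W,(65,95),z+.05))"
```

```text
[ 0.5665 -0.0353  0.0621  0.025   0.1046  0.0814] [ 5.   1.4  2.6 -0.1  1.   0.1 -1.2 -0.9  2.   2.3 -4.4 -7.2  0.2  0.4
  0.4 -1.   2.8  0.   2.5 -4.3 -2.9 -0.  -0.3  1.   3.8  0.1  5.   1.4
  0.   3.1  0.3 -0.4 -0.8 -4.6 -1.6 -2.2]
bracket [ 0.38224073 -0.06869994] 10.27782952908818 0.18724543378633815 [ 0.38537846 -0.06927771]
bracket [ 0.37632225 -0.0689234 ] 10.029754504673832 0.19311063222190095 [ 0.38163239 -0.08470931]
vial [ 0.38712099 -0.33371228]
dish [ 0.48306412 -0.37601814]
pens [ 0.62234955 -0.39793747]
timer [0.59212113 0.3587691 ]
redcapbottle [0.80628874 0.03100904] [ 0.82704293 -0.07583712] rack [0.6860014  0.35316698]
vial? [ 0.49521698 -0.37840204] timer [0.60245809 0.35083768] rack [0.71441448 0.32714182]
vial? [ 0.49988775 -0.37030948] timer [0.60490311 0.34209988] rack [0.71417521 0.31855998]
```

```bash
sed -i 's/\.211/.205/g' fit2.py; python3 fit2.py | head -5
python3 -c "
from h import *
plan(.637,-.030,.197,3.2)"
```

```text
[ 0.566  -0.0304  0.0773  0.0224  0.1048  0.0847] [ 0.2  6.4  1.7 -2.8  6.  -1.8  1.6  1.1 -3.7 -2.5 -1.5 -5.   0.5  2.3
  4.1  1.9  1.7 -2.7  2.   0.3 -3.3 -0.4 -0.8  1.2  4.8  0.2  5.5  1.4
 -0.4  2.7 -0.1 -0.3 -0.3 -4.6 -0.6 -2.2]
bracket [ 0.38224073 -0.06869994] 11.785897205439282 0.1877277752912904 [ 0.38537846 -0.06927771]
bracket [ 0.37632225 -0.0689234 ] 11.492820311430537 0.19356966050849556 [ 0.38163239 -0.08470931]
now [ 0.6245 -0.0163  0.2993] yaw 2.29 t 2.1 F [ 0.6  1.1 -0.4] w 69.3 gf 0.0
shift mm [ 11.9  14.2 102.3] rot [-0.0002 -0.0004 -0.0159]
```

```bash
python3 -c "
from h import *
plan(.636,-.026,.197,4)"
```

```text
now [ 0.6245 -0.0163  0.2993] yaw 2.29 t 2.1 F [ 0.6  1.1 -0.4] w 69.3 gf 0.0
shift mm [ 11.1  10.1 102.3] rot [-0.0002 -0.0004 -0.0299]
```

Call:
servo_tool([
  [[0.2, 11, 10, 15, 0, 0, -0.03], [0.2, 11, 10, 45, 0, 0, -0.03], [0.2, 11, 10, 75, 0, 0, -0.03], [0.2, 11, 10, 102, 0, 0, -0.03], [0.5, 11, 10, 102, 0, 0, -0.03]],
])

```text
time_s: 2.6
tcp_pos: [0.6334, -0.0261, 0.193]
ee_rot: [[0.998, 0.069, -0.009], [0.069, -0.998, -0.0], [-0.009, -0.0, -1.0]]
wrist_force: [-0.0, 0.3, -0.2]
gripper_width: 0.765
gripper_force: 0.0
```

Call:
servo_tool([
  [[0.7, 0, 0, 0, 0, 0, 0], [0.8, 0, 0, 0, 0, 0, 0], [0.9, 0, 0, 0, 0, 0, 0], [0.9, 0, 0, 0, 0, 0, 0], [0.9, 0, 0, 0, 0, 0, 0]],
])

```text
time_s: 3.1
tcp_pos: [0.6366, -0.0271, 0.1978]
ee_rot: [[0.998, 0.068, 0.001], [0.068, -0.998, 0.0], [0.001, -0.0, -1.0]]
wrist_force: [-1.0, 0.4, -0.1]
gripper_width: 0.339
gripper_force: 0.0
```

```bash
python3 -c "
from h import *
from station import r
plan(.636,-.026,.197,4)
c=r.capture('top');cv2.imwrite('pics/t2.png',cv2.resize(c['pixels'][150:270,265:375,::-1],None,fx=5,fy=5,interpolation=2))
c=r.capture('wrist');cv2.imwrite('pics/w2.png',c['pixels'][:,:,::-1])
"
```

```text
now [ 0.6366 -0.0271  0.1978] yaw 3.91 t 3.1 F [-1.   0.4 -0.1] w 29.5 gf 0.0
shift mm [-0.5 -1.1  0.8] rot [-0.0001 -0.0014 -0.0016]
```

View pics/w2.png

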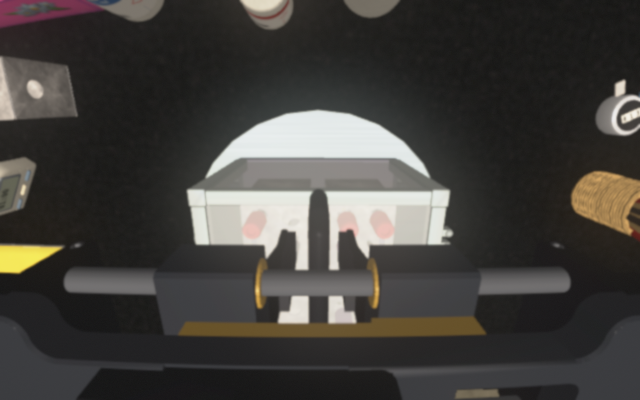

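The bar (column 318) lies midway between the fingers (262 and 378). Close.

Call:
servo_tool([
  [[0.95, 0, 0, 0, 0, 0, 0], [0.95, 0, 0, 0, 0, 0, 0], [0.95, 0, 0, 0, 0, 0, 0], [0.95, 0, 0, 0, 0, 0, 0], [0.95, 0, 0, 0, 0, 0, 0]],
])

```text
time_s: 3.7
tcp_pos: [0.6364, -0.0276, 0.197]
ee_rot: [[0.998, 0.068, 0.0], [0.068, -0.998, -0.001], [-0.0, 0.001, -1.0]]
wrist_force: [0.1, -3.5, 0.5]
gripper_width: 0.125
gripper_force: 30.0
```

```bash
cat > arc.py <<'E'
import sys,numpy as np
from h import *
plan(.6,0,.2,0)
# arc about pivot in tool coords: radius vec (tool), step angles (deg, cw +)
def rows(px,py,angs,claw):
    for a in angs:
        t=np.radians(a);c,s=np.cos(t),np.sin(t)
        v=np.array([-px,-py]);w=np.array([c*v[0]-s*v[1],s*v[0]+c*v[1]])-v
        print([claw,*w.round(1),0,0,0,round(t,3)])
rows(*map(float,sys.argv[1:3]),[float(x) for x in sys.argv[4:]],float(sys.argv[3]))
E
python3 arc.py -70 0 .95 5 12 19 26 33
```

```text
now [ 0.6364 -0.0276  0.197 ] yaw 3.9 t 3.7 F [ 0.1 -3.5  0.5] w 10.9 gf 29.99573452194454
shift mm [-34.4 -30.   -3. ] rot [ 0.0007 -0.      0.0681]
[0.95, np.float64(-0.3), np.float64(6.1), 0, 0, 0, np.float64(0.087)]
[0.95, np.float64(-1.5), np.float64(14.6), 0, 0, 0, np.float64(0.209)]
[0.95, np.float64(-3.8), np.float64(22.8), 0, 0, 0, np.float64(0.332)]
[0.95, np.float64(-7.1), np.float64(30.7), 0, 0, 0, np.float64(0.454)]
[0.95, np.float64(-11.3), np.float64(38.1), 0, 0, 0, np.float64(0.576)]
```

Call:
servo_tool([
  [[0.95, -0.3, 6.1, 0, 0, 0, 0.087], [0.95, -1.5, 14.6, 0, 0, 0, 0.209], [0.95, -3.8, 22.8, 0, 0, 0, 0.332], [0.95, -7.1, 30.7, 0, 0, 0, 0.454], [0.95, -11.3, 38.1, 0, 0, 0, 0.576]],
])

```text
time_s: 4.2
tcp_pos: [0.6285, -0.0653, 0.197]
ee_rot: [[0.872, -0.49, 0.002], [-0.49, -0.872, 0.001], [0.001, -0.002, -1.0]]
wrist_force: [2.6, 0.5, -0.4]
gripper_width: 0.127
gripper_force: 30.2
```

Call:
servo_tool([
  [[0.95, -0.3, 6.1, 0, 0, 0, 0.087], [0.95, -1.1, 12.2, 0, 0, 0, 0.175], [0.95, -2.4, 18.1, 0, 0, 0, 0.262], [0.95, -4.2, 23.9, 0, 0, 0, 0.349], [0.95, -4.2, 23.9, 0, 0, 0, 0.349]],
])

```text
time_s: 4.7
tcp_pos: [0.6118, -0.086, 0.197]
ee_rot: [[0.654, -0.757, -0.001], [-0.757, -0.654, -0.002], [0.001, 0.002, -1.0]]
wrist_force: [0.1, -5.4, 0.3]
gripper_width: 0.126
gripper_force: 30.0
```

```bash
python3 -c "
from h import *
plan(.6,0,.2,0)
from station import r
print(r.sense()['moment'])
c=r.capture('top');cv2.imwrite('pics/t2.png',cv2.resize(c['pixels'][150:270,265:375,::-1],None,fx=5,fy=5,interpolation=2))
"
```

```text
now [ 0.6118 -0.086   0.197 ] yaw -49.19 t 4.7 F [ 0.1 -5.4  0.3] w 11.0 gf 30.030680716736242
shift mm [-72.8 -47.3  -3.1] rot [ 1.900e-03  3.000e-04 -8.585e-01]
[-1.40476532 -0.10397781 -0.02461145]
```

View pics/t2.png

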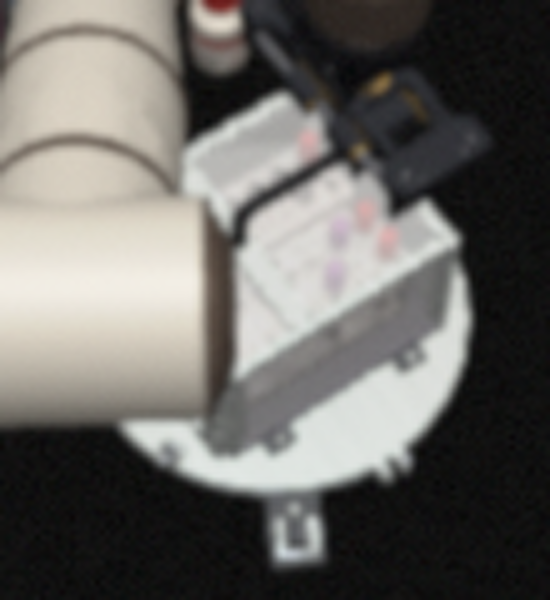

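Call:
servo_tool([
  [[0.95, -0.3, 6.1, 0, 0, 0, 0.087], [0.95, -1.1, 12.2, 0, 0, 0, 0.175], [0.95, -2.4, 18.1, 0, 0, 0, 0.262], [0.95, -4.2, 23.9, 0, 0, 0, 0.349], [0.95, -4.2, 23.9, 0, 0, 0, 0.349]],
])

```text
time_s: 5.25
tcp_pos: [0.5904, -0.0983, 0.197]
ee_rot: [[0.355, -0.935, -0.002], [-0.935, -0.355, -0.001], [0.001, 0.003, -1.0]]
wrist_force: [-0.9, -5.2, 0.3]
gripper_width: 0.127
gripper_force: 30.1
```

Call:
servo_tool([
  [[0.95, 0, 1.8, 0, 0, 0, 0.026], [0.95, -0.1, 3.7, 0, 0, 0, 0.052], [0.95, -0.2, 5.5, 0, 0, 0, 0.079], [0.95, -0.4, 7.3, 0, 0, 0, 0.105], [0.95, -0.4, 7.3, 0, 0, 0, 0.105]],
])

```text
time_s: 5.75
tcp_pos: [0.5869, -0.0995, 0.197]
ee_rot: [[0.258, -0.966, 0.006], [-0.966, -0.258, -0.0], [0.002, -0.005, -1.0]]
wrist_force: [5.9, -4.7, -3.4]
gripper_width: 0.125
gripper_force: 30.4
```

```bash
python3 arc.py -70 0 .95 1.5 3 4.5 6 7.5;python3 -c "
from station import r
print(r.sense()['moment'])"
```

```text
now [ 0.5869 -0.0995  0.197 ] yaw -75.05 t 5.75 F [ 5.9 -4.7 -3.4] w 10.9 gf 30.382213820703328
shift mm [-92.7 -38.3  -2.9] rot [-0.0035 -0.0051 -1.3098]
[0.95, np.float64(-0.0), np.float64(1.8), 0, 0, 0, np.float64(0.026)]
[0.95, np.float64(-0.1), np.float64(3.7), 0, 0, 0, np.float64(0.052)]
[0.95, np.float64(-0.2), np.float64(5.5), 0, 0, 0, np.float64(0.079)]
[0.95, np.float64(-0.4), np.float64(7.3), 0, 0, 0, np.float64(0.105)]
[0.95, np.float64(-0.6), np.float64(9.1), 0, 0, 0, np.float64(0.131)]
[-1.26287877 -1.67889822  0.28582998]
```

Call:
servo_tool([
  [[0.95, 0, 1.8, 0, 0, 0, 0.017], [0.95, -0.1, 3.5, 0, 0, 0, 0.035], [0.95, -0.2, 4.5, 0, 0, 0, 0.05], [0.95, -0.2, 4.5, 0, 0, 0, 0.05], [0.95, -0.2, 4.5, 0, 0, 0, 0.05]],
])

```text
time_s: 6.25
tcp_pos: [0.5867, -0.0994, 0.1971]
ee_rot: [[0.211, -0.977, 0.015], [-0.977, -0.211, 0.001], [0.002, -0.015, -1.0]]
wrist_force: [14.8, -3.1, -9.4]
gripper_width: 0.129
gripper_force: 31.1
```

```bash
python3 arc.py -70 0 .95 1.5 3 4.5 6 7.5|head -2;python3 -c "
from station import r
from h import *
print(r.sense()['moment'])
c=r.capture('top');cv2.imwrite('pics/t3.png',cv2.resize(c['pixels'][150:270,265:375,::-1],None,fx=5,fy=5,interpolation=2))
"
```

```text
now [ 0.5867 -0.0994  0.1971] yaw -77.8 t 6.25 F [14.8 -3.1 -9.4] w 11.3 gf 31.06799032073468
shift mm [-94.3 -34.   -2.6] rot [-0.0109 -0.0121 -1.3578]
[-0.86205484 -4.20439275  0.45678045]
```

Call:
servo_tool([
  [[0.95, 0, 1, 0, 0, 0, 0], [0.95, 0, 2, 0, 0, 0, 0], [0.95, 0, 3, 0, 0, 0, 0], [0.95, 0, 4, 0, 0, 0, 0], [0.95, 0, 4, 0, 0, 0, 0]],
])

```text
time_s: 6.8
tcp_pos: [0.5866, -0.0994, 0.1972]
ee_rot: [[0.212, -0.977, 0.024], [-0.977, -0.212, 0.002], [0.003, -0.024, -1.0]]
wrist_force: [24.1, -2.9, -15.3]
gripper_width: 0.127
gripper_force: 30.9
```

```bash
python3 arc.py -70 0 .95 1.5 3 4.5 6 7.5|head -2
```

```text
now [ 0.5866 -0.0994  0.1972] yaw -77.77 t 6.8 F [ 24.1  -2.9 -15.3] w 11.0 gf 30.946913142688572
shift mm [-94.3 -34.2  -2.3] rot [-0.018  -0.019  -1.3572]
```

```bash
python3 -c "
from station import r
from h import *
c=r.capture('side');a=cv2.resize(c['pixels'][120:280,230:420,::-1],None,fx=3,fy=3,interpolation=2)
c=r.capture('top');b=cv2.resize(c['pixels'][150:270,290:360,::-1],None,fx=4,fy=4,interpolation=2)
b=cv2.resize(b,(280*1,480))[:480,:230]
im=np.zeros((480,800,3),np.uint8);im[:,:570]=a;im[:,570:]=b;cv2.imwrite('pics/s4.png',im)
s=r.sense();print(s['joints'],s['moment'])
"
```

```text
[ 5.98402474e+00  2.00757449e+01 -8.03111474e+00  4.07934871e-02
 -6.05219006e+01  6.22980154e+00] [-0.64672188 -6.66330936  0.52039368]
```

View pics/s4.png

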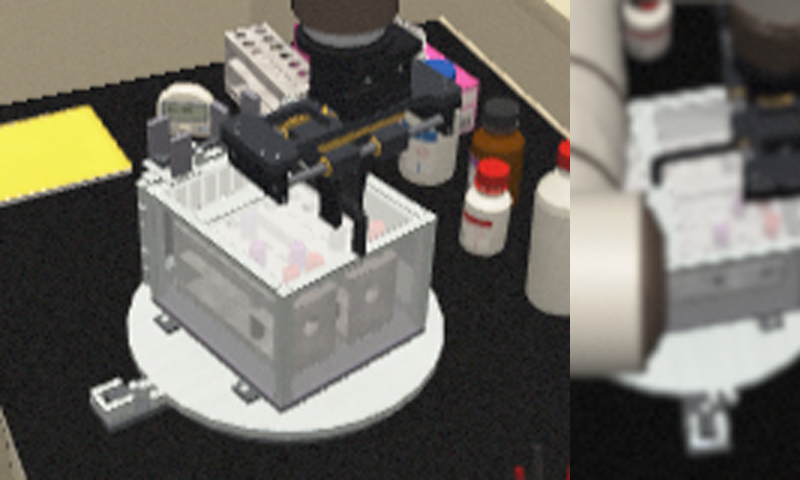

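Call:
servo_tool([
  [[0.95, 0, 1, 0, 0, 0, 0], [0.95, 0, 1, 0, 0, 0, 0], [0.95, 0, 2, 0, 0, 0, 0], [0.95, 0, 2, 0, 0, 0, 0], [0.95, 0, 2, 0, 0, 0, 0]],
])

```text
time_s: 7.4
tcp_pos: [0.5866, -0.0993, 0.1972]
ee_rot: [[0.212, -0.977, 0.028], [-0.977, -0.212, 0.003], [0.003, -0.028, -1.0]]
wrist_force: [28.1, -1.7, -17.7]
gripper_width: 0.129
gripper_force: 30.4
```

```bash
python3 -c "
from station import r
from h import *
T=r.capture('top');S=r.capture('side')
c=np.array([.566,-.033])
for n,cam,u,v in(('start',T,360.5,213.3),('nowT',T,327.7,249.7),('nowTlow',T,327,251),('startS',S,255+485/5,155+538/5),('nowS',S,230+158/3,120+378/3)):
  for z in(.02,.03):
    p=atz(cam,(u,v),z);d=p-c;print(n,p,np.degrees(np.arctan2(d[1],d[0])),np.linalg.norm(d))
a=cv2.resize(T['pixels'][235:270,305:345,::-1],None,fx=10,fy=10,interpolation=2)
b=cv2.resize(S['pixels'][235:270,255:295,::-1],None,fx=10,fy=10,interpolation=2)
cv2.imwrite('pics/lug.png',np.hstack([a,b]))
"
```

```text
start [ 0.57700473 -0.19239242] -86.05046616097226 0.15977186082039918
start [ 0.57175681 -0.19171433] -87.9227067144045 0.15881870410897814
nowT [ 0.414461   -0.07951426] -162.93635100718527 0.1585170175683545
nowT [ 0.41029991 -0.07959092] -163.3409741553361 0.16252148623083432
nowTlow [ 0.40908498 -0.07738762] -164.205023335343 0.16307232950552467
nowTlow [ 0.40495983 -0.0774785 ] -164.5601105441787 0.16706966619143876
startS [ 0.57679227 -0.19034922] -86.07634131504317 0.15771889845956444
startS [ 0.57200106 -0.19918608] -87.9319195885778 0.16629439437759055
nowS [ 0.42967484 -0.06354833] -167.36956306714663 0.13970593772780446
nowS [ 0.42664663 -0.07390472] -163.64133039433833 0.14523276886323983
```

View pics/lug.png

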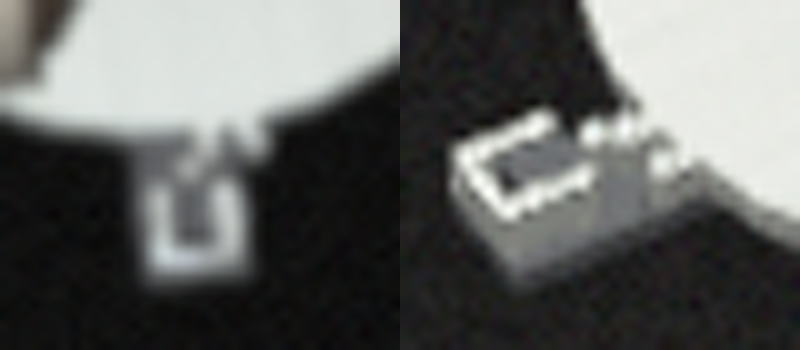

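Call:
servo_tool([
  [[0.95, 0, 1, 0, 0, 0, 0], [0.95, 0, 2, 0, 0, 0, 0], [0.95, 0, 3, 0, 0, 0, 0.01], [0.95, 0, 4, 0, 0, 0, 0.02], [0.95, 0, 4, 0, 0, 0, 0.02]],
])

```text
time_s: 8.0
tcp_pos: [0.5862, -0.0993, 0.1973]
ee_rot: [[0.193, -0.981, 0.036], [-0.981, -0.193, 0.004], [0.003, -0.037, -0.999]]
wrist_force: [36.5, -0.8, -22.4]
gripper_width: 0.126
gripper_force: 30.4
```

Call:
servo_tool([
  [[0.95, 0, -6, 0, 0, 0, -0.05], [0.95, 0, -12, 0, 0, 0, -0.1], [0.95, 0, -18, 0, 0, 0, -0.15], [0.95, 0, -24, 0, 0, 0, -0.22], [0.95, 0, -24, 0, 0, 0, -0.22]],
])

```text
time_s: 8.5
tcp_pos: [0.5958, -0.0957, 0.197]
ee_rot: [[0.4, -0.917, 0.004], [-0.917, -0.4, 0.003], [-0.001, -0.005, -1.0]]
wrist_force: [2.9, 3.8, 1.0]
gripper_width: 0.127
gripper_force: 29.9
```

```bash
python3 arc.py -70 0 .95 6 14 18 18 18;python3 -c "
from station import r
print(r.sense()['moment'])"
```

```text
now [ 0.5958 -0.0957  0.197 ] yaw -66.43 t 8.5 F [2.9 3.8 1. ] w 11.1 gf 29.89556716522202
shift mm [-86.  -42.2  -2.7] rot [-0.005  -0.0014 -1.1593]
[0.95, np.float64(-0.4), np.float64(7.3), 0, 0, 0, np.float64(0.105)]
[0.95, np.float64(-2.1), np.float64(16.9), 0, 0, 0, np.float64(0.244)]
[0.95, np.float64(-3.4), np.float64(21.6), 0, 0, 0, np.float64(0.314)]
[0.95, np.float64(-3.4), np.float64(21.6), 0, 0, 0, np.float64(0.314)]
[0.95, np.float64(-3.4), np.float64(21.6), 0, 0, 0, np.float64(0.314)]
[ 1.06214433 -0.58188912  0.0989814 ]
```

Call:
servo_tool([
  [[0.95, -0.4, 9, 0, 0, 0, 0.12], [0.95, -2, 22, 0, 0, 0, 0.24], [0.95, -3, 32, 0, 0, 0, 0.25], [0.95, -2.5, 24, 0, 0, 0, 0.24], [0.95, -2.1, 19, 0, 0, 0, 0.23]],
])

```text
time_s: 9.0
tcp_pos: [0.5731, -0.1022, 0.1968]
ee_rot: [[0.178, -0.984, -0.007], [-0.984, -0.178, 0.002], [-0.003, 0.007, -1.0]]
wrist_force: [-12.3, 0.2, 10.3]
gripper_width: 0.132
gripper_force: 31.1
```

```bash
python3 arc.py -70 0 .95 6 |head -2;python3 -c "
from station import r
print(r.sense()['moment'])"
```

```text
now [ 0.5731 -0.1022  0.1968] yaw -79.75 t 9.0 F [-12.3   0.2  10.3] w 11.4 gf 31.071133352816105
shift mm [-95.8 -44.6  -3.2] rot [ 0.0037  0.0071 -1.3919]
[ 0.45730371  3.4387025  -0.46702025]
```

Call:
servo_tool([
  [[0.95, 0, 4, 0, 0, 0, 0.03], [0.95, 0, 4, 0, 0, 0, 0.05], [0.95, 0, 4, 0, 0, 0, 0.07], [0.95, 0, 4.5, 0, 0, 0, 0.07], [0.95, 0, 4.5, 0, 0, 0, 0.07]],
])

```text
time_s: 9.5
tcp_pos: [0.5727, -0.1023, 0.197]
ee_rot: [[0.11, -0.994, 0.004], [-0.994, -0.11, 0.003], [-0.003, -0.004, -1.0]]
wrist_force: [2.2, 5.1, -0.3]
gripper_width: 0.122
gripper_force: 29.9
```

Call:
servo_tool([
  [[0.95, 0, 1, 0, 0, 0, 0], [0.95, 0, 2, 0, 0, 0, 0], [0.95, 0, 3, 0, 0, 0, 0], [0.95, 0, 3, 0, 0, 0, 0], [0.95, 0, 3, 0, 0, 0, 0]],
])

```text
time_s: 10.0
tcp_pos: [0.5711, -0.1024, 0.197]
ee_rot: [[0.109, -0.994, 0.007], [-0.994, -0.109, 0.003], [-0.003, -0.008, -1.0]]
wrist_force: [5.0, 5.1, -1.9]
gripper_width: 0.127
gripper_force: 30.0
```

```bash
python3 -c "
from station import r
from h import *
print(r.sense()['moment'])
c=r.capture('top');cv2.imwrite('pics/T.png',c['pixels'][:,:,::-1]);
a=cv2.cvtColor(c['pixels'],cv2.COLOR_RGB2GRAY)
print(a[244:258,316:336])
"
```

```text
[ 1.60386915 -1.46598901 -0.19920076]
[[225 226 225 227 226 226 227 225 226 226 227 227 226 225 223 221 220 218
  210 199]
 [226 226 226 226 226 227 227 226 225 226 228 227 223 221 216 207 196 182
  165 148]
 [224 223 223 223 224 225 223 221 220 219 219 217 208 190 176 160 141 120
   99  82]
 [215 206 202 208 218 214 197 188 183 181 176 170 156 133 112  94  77  59
   41  33]
 [196 173 157 179 204 193 154 135 129 125 119 114 100  74  53  38  29  21
   17  17]
 [179 134 116 155 187 170 125 109 105  99  97  95  80  45  23  17  17  17
   17  17]
 [153 105  94 137 168 152 122 127 125 103  97  94  78  42  18  18  14  11
   13  13]
 [112  78  78 111 131 128 128 151 150 115  99  94  78  44  21  16  18  14
   17  16]
 [ 63  50  68  95 108 112 122 143 143 117 110 112  87  49  23  12  16  19
   13  14]
 [ 29  35  68 104 129 135 115 115 116 115 143 162 127  68  28  18  13  17
   13  15]
 [ 19  33  71 118 160 165 121  98 100 119 166 197 162  92  35  18  13  14
   13  14]
 [ 17  33  72 123 168 174 121  94  98 119 166 199 173 106  43  15  15  13
   13  15]
 [ 16  31  70 116 161 174 123  95  98 116 159 194 182 117  48  19  16  17
   15  15]
 [ 15  27  61 105 156 174 128  94  92 107 146 188 184 117  46  15  14  12
   15  16]]
```

Call:
servo_tool([
  [[0.95, 0, 3, 0, 0, 0, 0.04], [0.95, -0.3, 6, 0, 0, 0, 0.1], [0.95, -0.5, 8, 0, 0, 0, 0.14], [0.95, -0.5, 8, 0, 0, 0, 0.14], [0.95, -0.5, 8, 0, 0, 0, 0.14]],
])

```text
time_s: 10.55
tcp_pos: [0.5619, -0.1025, 0.1969]
ee_rot: [[-0.03, -1.0, 0.005], [-1.0, 0.03, 0.004], [-0.004, -0.005, -1.0]]
wrist_force: [1.0, 7.4, 0.6]
gripper_width: 0.13
gripper_force: 29.9
```

```bash
python3 arc.py -70 0 .95 -4 -8 -12 -14 |tail -6; python3 -c "
import numpy as np
from station import r
p=np.array(r.sense()['tcp_pos']);d=p[:2]-[.566,-.033];print(np.degrees(np.arctan2(d[1],d[0])),np.hypot(*d))
import cv2
c=r.capture('top');a=cv2.cvtColor(c['pixels'],cv2.COLOR_RGB2GRAY)
print(a[246:252,308:330])"
```

```text
now [ 0.5619 -0.1025  0.1969] yaw -91.73 t 10.55 F [1.  7.4 0.6] w 11.3 gf 29.930853489786386
shift mm [-103.6  -34.9   -2.5] rot [-6.9000e-03 -4.0000e-04 -1.6011e+00]
[0.95, np.float64(-0.2), np.float64(-4.9), 0, 0, 0, np.float64(-0.07)]
[0.95, np.float64(-0.7), np.float64(-9.7), 0, 0, 0, np.float64(-0.14)]
[0.95, np.float64(-1.5), np.float64(-14.6), 0, 0, 0, np.float64(-0.209)]
[0.95, np.float64(-2.1), np.float64(-16.9), 0, 0, 0, np.float64(-0.244)]
-93.34153652093697 0.06958943315861746
[[ 90 138 194 216 219 221 223 225 223 222 222 223 223 224 223 221 219 215
  212 204 197 190]
 [ 91 150 203 205 187 191 208 215 203 193 191 196 198 201 200 192 181 173
  166 159 146 132]
 [ 89 148 196 182 136 145 182 190 165 137 139 146 149 150 149 142 128 120
  116 111  96  72]
 [ 82 137 175 154 100 122 167 169 126  87  92 104 108 108 111 110 105  99
   98  93  80  44]
 [ 63 104 130 110  74 108 149 144  94  57  73  91  97  99 112 127 124 105
   96  95  78  41]
 [ 37  62  73  62  47  81 112 107  65  44  68  91  96 104 124 153 151 116
   99  96  77  44]]
```

Call:
servo_tool([
  [[0.95, -0.3, -9, 0, 0, 0, -0.1], [0.95, -1.5, -20, 0, 0, 0, -0.2], [0.95, -2.2, -27, 0, 0, 0, -0.22], [0.95, -2.2, -24, 0, 0, 0, -0.22], [0.95, -2.2, -20, 0, 0, 0, -0.22]],
])

```text
time_s: 11.1
tcp_pos: [0.5731, -0.1022, 0.1965]
ee_rot: [[0.186, -0.982, -0.016], [-0.982, -0.187, 0.002], [-0.005, 0.015, -1.0]]
wrist_force: [-11.1, 4.7, 7.7]
gripper_width: 0.135
gripper_force: 30.9
```

```bash
cat > st.py <<'E'
import numpy as np
from station import r
from h import *
plan(.5,0,.2,0)
p=np.array(r.sense()['tcp_pos']);d=p[:2]-[.566,-.033];print(np.degrees(np.arctan2(d[1],d[0])),np.hypot(*d))
c=r.capture('top');a=cv2.cvtColor(c['pixels'],cv2.COLOR_RGB2GRAY)
print(a[246:253,310:336])
E
python3 st.py
```

```text
now [ 0.5731 -0.1022  0.1965] yaw -79.25 t 11.1 F [-11.1   4.7   7.7] w 11.7 gf 30.869862232357264
shift mm [-114.1   52.8   -2.1] rot [ 0.0089  0.0149 -1.3832]
-84.14240704218106 0.0695585172809884
[[204 212 215 219 221 222 223 224 225 224 225 226 224 223 220 218 217 217
  208 194 180 160 141 119  96  76]
 [152 163 166 173 181 195 214 217 212 210 216 222 212 191 181 175 173 170
  158 137 113  92  76  58  39  29]
 [ 84  92  95 101 117 156 195 202 184 169 184 206 190 148 126 119 115 115
  103  76  51  37  30  24  19  15]
 [ 35  38  39  42  66 122 176 194 167 133 155 188 175 129 106  97  96  94
   79  44  22  15  15  16  17  14]
 [ 17  18  17  22  42  91 146 172 151 117 134 167 165 141 126 105  95  94
   79  41  20  17  14  12  16  14]
 [ 14  13  14  14  28  62 104 123 113 102 115 133 148 159 151 116  99  93
   79  44  20  18  12  15  15  16]
 [ 16  14  15  16  22  36  58  73  82  97 106 111 125 147 147 118 110 112
   88  48  22  18  17  15  15  17]]
```

Call:
servo_tool([
  [[0.95, -0.5, 7, 0, 0, 0, 0.08], [0.95, -1.2, 14, 0, 0, 0, 0.16], [0.95, -2.2, 20, 0, 0, 0, 0.22], [0.95, -2.2, 20, 0, 0, 0, 0.22], [0.95, -2.2, 20, 0, 0, 0, 0.22]],
])

```text
time_s: 11.65
tcp_pos: [0.5613, -0.1025, 0.1967]
ee_rot: [[-0.031, -1.0, 0.003], [-1.0, 0.031, 0.004], [-0.004, -0.003, -1.0]]
wrist_force: [2.8, 8.4, -0.2]
gripper_width: 0.129
gripper_force: 30.2
```

Call:
servo_tool([
  [[0.95, -0.3, -9, 0, 0, 0, -0.12], [0.95, -1.5, -22, 0, 0, 0, -0.22], [0.95, -2.2, -31, 0, 0, 0, -0.23], [0.95, -2.2, -17, 0, 0, 0, -0.22], [0.95, -2.2, -17, 0, 0, 0, -0.22]],
])

```text
time_s: 12.15
tcp_pos: [0.5799, -0.1019, 0.1966]
ee_rot: [[0.189, -0.982, 0.008], [-0.982, -0.189, 0.002], [-0.001, -0.009, -1.0]]
wrist_force: [6.5, 2.7, -5.2]
gripper_width: 0.127
gripper_force: 30.0
```

```bash
python3 st.py
```

```text
now [ 0.5799 -0.1019  0.1966] yaw -79.08 t 12.15 F [ 6.5  2.7 -5.2] w 11.0 gf 30.041581643745303
shift mm [-115.2   59.1   -3.8] rot [-0.0076 -0.0054 -1.3802]
-78.6083728347472 0.0702823484724638
[[194 208 213 217 219 222 222 222 224 224 224 224 223 223 222 223 221 211
  199 190 180 170 154 125  93  67]
 [136 155 166 174 181 185 188 192 199 207 218 216 208 199 205 215 202 172
  147 129 114 100  85  62  41  28]
 [ 71  84  95 106 115 121 124 134 149 171 195 199 178 157 174 199 180 130
   97  72  53  40  35  24  17  19]
 [ 26  33  38  48  55  60  63  77 100 133 170 187 162 133 149 181 167 120
   82  44  20  17  17  16  15  15]
 [ 17  17  15  17  20  21  28  45  77 112 150 171 158 141 145 154 148 113
   80  43  17  15  19  13  14  15]
 [ 16  12  10  14  18  18  21  38  69  96 120 137 145 157 155 131 115  97
   78  43  21  10  19  14  18  13]
 [ 18  12  12  16  18  19  17  35  67  92 105 112 125 147 143 117 109 111
   86  49  21  16  18  17  15  14]]
```

Tote is in the notch (bar at -78.6°, roller between the two lug blocks at columns 321/325). Release.

Call:
servo_tool([
  [[0.95, 0, -2.5, 0, 0, 0, 0], [0.95, 0, -2.5, 0, 0, 0, 0], [0.7, 0, -2.5, 0, 0, 0, 0], [0.5, 0, -2.5, 0, 0, 0, 0], [0.5, 0, -2.5, 0, 0, 0, 0]],
])

```text
time_s: 12.7
tcp_pos: [0.5796, -0.1035, 0.1971]
ee_rot: [[0.188, -0.982, -0.0], [-0.982, -0.188, -0.001], [0.001, 0.0, -1.0]]
wrist_force: [0.1, -0.1, -0.2]
gripper_width: 0.315
gripper_force: 0.0
```

Call:
servo_tool([
  [[0.4, 0, -2.5, -10, 0, 0, 0], [0.4, 0, -2.5, -40, 0, 0, 0], [0.4, 0, -2.5, -80, 0, 0, 0], [0.4, 0, -2.5, -100, 0, 0, 0], [0.4, 0, -2.5, -100, 0, 0, 0]],
])

```text
time_s: 13.2
tcp_pos: [0.5841, -0.103, 0.3022]
ee_rot: [[0.189, -0.982, 0.009], [-0.982, -0.189, -0.001], [0.003, -0.009, -1.0]]
wrist_force: [-0.5, -0.2, 0.5]
gripper_width: 0.594
gripper_force: 0.0
```

Run:
```python
from h import *
from station import r
from scipy.optimize import least_squares
# refine fw,l using start-image tabs with known axis and phi (bar) at start = 3.9deg
ph=np.radians(3.9);c=np.array([.566,-.033])
R=np.array([np.cos(ph),np.sin(ph)]);L=np.array([-R[1],R[0]])
C={"a":r.capture("top"),"b":r.capture("side")};O={"a":(265,150),"b":(255,155)}
tabs=[("a",350,301,30,-18.5),("a",348,344,30,16.5),("a",210,312,124,0),("a",262,312,88,0),("b",245,173,30,-18.5),("b",182,195,30,16.5),("b",168,130,88,0),("b",138,92,124,0)]
for k,u,v,a,b in tabs:
    d=atz(C[k],((u+.5)/5-.5+O[k][0],(v+.5)/5-.5+O[k][1]),.212)-c
    print(k,a,"fw",round(-d@R*1e3-b,1),"l",round(a-d@L*1e3,1))
plan(.5,.03,.3,11.4)
c=r.capture("wrist");cv2.imwrite("pics/w3.png",c["pixels"][:,:,::-1])
cv2.imwrite("pics/side5.png",C["b"]["pixels"][:,:,::-1])
```

```text
a 30 fw 107.4 l 83.0
a 30 fw 104.8 l 82.0
a 124 fw 100.2 l 83.2
a 88 fw 99.1 l 82.1
b 30 fw 104.3 l 80.1
b 30 fw 104.3 l 83.4
b 88 fw 105.3 l 87.6
b 124 fw 105.7 l 85.2
now [ 0.5822 -0.1026  0.2976] yaw -79.14 t 13.3 F [ 0.   0.3 -0.8] w 52.1 gf 0.0
shift mm [-145.7   55.8   -2.4] rot [-1.1000e-03 -8.0000e-04 -1.5802e+00]
```

Call:
servo_tool([
  [[0.4, -34, 21, 0, 0, 0, -0.14], [0.4, -68, 42, 0, 0, 0, -0.28], [0.4, -102, 64, 0, 0, 0, -0.42], [0.4, -136, 85, 0, 0, 0, -0.56], [0.4, -168, 107, 0, 0, 0, -0.7]],
])

```text
time_s: 13.85
tcp_pos: [0.4437, 0.0429, 0.2956]
ee_rot: [[0.78, -0.625, -0.003], [-0.625, -0.78, -0.001], [-0.001, 0.003, -1.0]]
wrist_force: [-0.2, 1.5, 1.2]
gripper_width: 0.599
gripper_force: 0.0
```

Call:
servo_tool([
  [[0.3, 0, 0, 0, 0, 0, -0.14], [0.3, 0, 0, 0, 0, 0, -0.28], [0.3, 0, 0, 0, 0, 0, -0.42], [0.3, 0, 0, 0, 0, 0, -0.56], [0.3, 0, 0, 0, 0, 0, -0.7]],
])

```text
time_s: 14.35
tcp_pos: [0.4448, 0.0421, 0.2957]
ee_rot: [[1.0, 0.025, -0.003], [0.025, -1.0, -0.001], [-0.003, 0.001, -1.0]]
wrist_force: [0.7, -0.3, 0.7]
gripper_width: 0.699
gripper_force: 0.0
```

Call:
servo_tool([
  [[0.3, 0, 0, 0, 0, 0, -0.1], [0.3, 0, 0, 0, 0, 0, -0.18], [0.3, 0, 0, 0, 0, 0, -0.18], [0.3, 0, 0, 0, 0, 0, -0.18], [0.3, 0, 0, 0, 0, 0, -0.18]],
])

```text
time_s: 14.85
tcp_pos: [0.4453, 0.0422, 0.2965]
ee_rot: [[0.98, 0.197, -0.001], [0.197, -0.98, -0.0], [-0.001, 0.0, -1.0]]
wrist_force: [0.3, -0.8, -0.4]
gripper_width: 0.704
gripper_force: 0.0
```

Run:
```python
from h import *
from station import r
plan(.4946,.0526,.3,11.4)
c=r.capture("wrist")
o=np.array([-.1977,.9803,0]);g=np.array([.9803,.1977,0]);h=np.array([.464,.0526,.212])
P=[h+g*.03-o*.0185,h+g*.03+o*.0165,h+g*.088,h+g*.124]
q=proj(c,P);print(q)
im=c["pixels"][:,:,::-1];x0,y0=200,60
cr=cv2.resize(im[y0:y0+190,x0:x0+260],None,fx=3,fy=3,interpolation=2)
for p in q: cv2.drawMarker(cr,tuple(int(v) for v in ((p-[x0,y0]+.5)*3)),(0,255,0),0,12,1)
cv2.imwrite("pics/w4.png",cr)
```

```text
now [0.4453 0.0422 0.2965] yaw 11.35 t 14.85 F [ 0.3 -0.8 -0.4] w 61.3 gf 0.0
shift mm [50.4 -0.5 -3.5] rot [ 0.0002  0.001  -0.0009]
[[332.03656654 146.22999148]
 [288.61200545 146.30476765]
 [308.44303186  69.1279948 ]
 [308.04296469  16.44185075]]
```

View pics/w4.png

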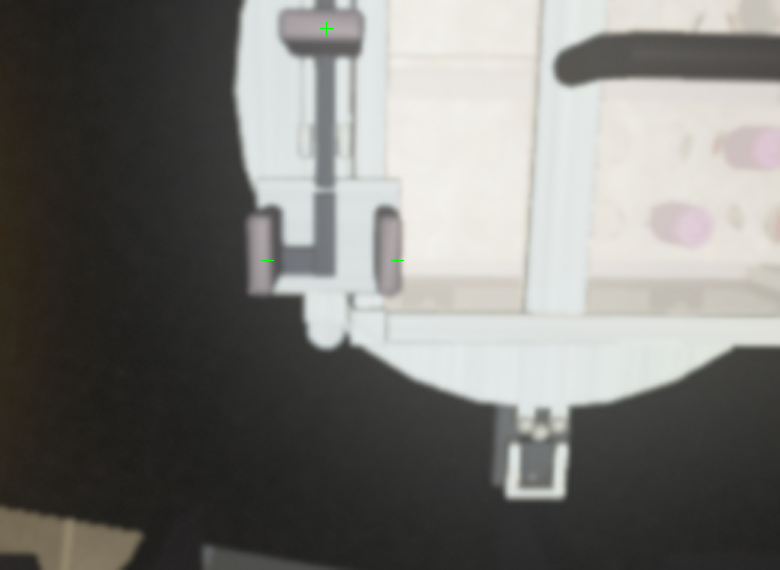

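View: the index roller sits between the lugs (540,432); lock tabs at (260,253)/(393,250), fixed spring-catch tab at (321,25), about 1.5 mm outward and further than predicted.

Call:
servo_tool([
  [[0.2, 26, -1, 0, 0, 0, 0], [0.2, 52, -2, 0, 0, 0, 0], [0.2, 52, -2, 30, 0, 0, 0], [0.2, 52, -2, 60, 0, 0, 0], [0.2, 52, -2, 70, 0, 0, 0]],
])

```text
time_s: 15.4
tcp_pos: [0.4943, 0.054, 0.2237]
ee_rot: [[0.98, 0.197, -0.006], [0.197, -0.98, -0.002], [-0.006, 0.001, -1.0]]
wrist_force: [1.0, 0.1, -0.0]
gripper_width: 0.795
gripper_force: 0.0
```

Call:
servo_tool([
  [[0.2, 0, 0, 10, 0, 0, 0], [0.2, 0, 0, 20, 0, 0, 0], [0.2, 0, 0, 30, 0, 0, 0], [0.2, 0, 0, 30, 0, 0, 0], [0.2, 0, 0, 30, 0, 0, 0]],
])

```text
time_s: 15.9
tcp_pos: [0.4964, 0.0546, 0.1973]
ee_rot: [[0.98, 0.198, 0.001], [0.198, -0.98, 0.0], [0.001, 0.0, -1.0]]
wrist_force: [-0.3, 0.1, -0.3]
gripper_width: 0.802
gripper_force: 0.0
```

```bash
python3 -c "
from h import *
plan(.4958,.0543,.195,11.4)"
```

```text
now [0.4964 0.0546 0.1973] yaw 11.42 t 15.9 F [-0.3  0.1 -0.3] w 69.8 gf 0.0
shift mm [-0.6  0.2  2.3] rot [ 0.0001 -0.0008  0.0004]
```

Call:
servo_tool([
  [[0.35, 0, 0, 2, 0, 0, 0], [0.45, 0, 0, 2, 0, 0, 0], [0.5, 0, 0, 2, 0, 0, 0], [0.53, 0, 0, 2, 0, 0, 0], [0.55, 0, 0, 2, 0, 0, 0]],
])

```text
time_s: 16.4
tcp_pos: [0.496, 0.0551, 0.1952]
ee_rot: [[0.98, 0.198, 0.0], [0.198, -0.98, 0.001], [0.001, -0.001, -1.0]]
wrist_force: [-1.7, 2.7, 1.6]
gripper_width: 0.478
gripper_force: 1.5
```

Call:
servo_tool([
  [[0.57, 0, 0, 0, 0, 0, 0], [0.59, 0, 0, 0, 0, 0, 0], [0.6, 0, 0, 0, 0, 0, 0], [0.61, 0, 0, 0, 0, 0, 0], [0.61, 0, 0, 0, 0, 0, 0]],
])

```text
time_s: 16.9
tcp_pos: [0.4962, 0.0546, 0.195]
ee_rot: [[0.98, 0.198, 0.0], [0.198, -0.98, 0.0], [0.0, -0.0, -1.0]]
wrist_force: [-0.9, 3.4, 1.9]
gripper_width: 0.394
gripper_force: 1.5
```

Call:
servo_tool([
  [[0.63, 0, 0, 0, 0, 0, 0], [0.64, 0, 0, 0, 0, 0, 0], [0.66, 0, 0, 0, 0, 0, 0], [0.66, 0, 0, 0, 0, 0, 0], [0.66, 0, 0, 0, 0, 0, 0]],
])

```text
time_s: 17.4
tcp_pos: [0.4963, 0.0543, 0.1951]
ee_rot: [[0.98, 0.198, 0.001], [0.198, -0.98, -0.0], [0.0, 0.0, -1.0]]
wrist_force: [-0.5, -0.2, 1.7]
gripper_width: 0.359
gripper_force: 30.0
```

```bash
python3 st.py
```

```text
now [0.4963 0.0543 0.1951] yaw 11.4 t 17.4 F [-0.5 -0.2  1.7] w 31.2 gf 29.9914185795933
shift mm [-7.1 53.9 -4.9] rot [ 0.0004 -0.0005  0.199 ]
128.62032477433522 0.11168762805983598
[[193 206 212 213 217 219 220 221 222 222 222 224 222 222 223 223 220 211
  198 188 176 167 153 123  93  66]
 [135 153 165 172 179 183 185 190 195 202 211 216 211 202 209 218 201 170
  148 129 113  98  84  61  38  26]
 [ 70  84  96 105 114 118 124 133 144 159 181 197 188 166 177 200 184 139
  100  71  52  40  33  23  21  14]
 [ 27  32  39  47  54  58  61  76  96 120 157 183 170 138 151 182 177 134
   87  44  22  20  19  13  17  13]
 [ 15  13  18  20  22  26  27  44  73 105 140 169 160 139 145 156 154 122
   84  42  20  16  15  15  17  19]
 [ 16  12  14  14  19  14  18  37  68  93 117 138 149 155 152 131 119 103
   78  43  16  14  14  16  14  16]
 [ 16  15  13  17  16  18  16  34  66  92 104 115 128 146 142 118 113 112
   86  48  23  14  16  16  11  15]]
```

Call:
servo_tool([
  [[0.5, 0, 0, 0, 0, 0, 0], [0.3, 0, 0, 0, 0, 0, 0], [0.2, 0, 0, 0, 0, 0, 0], [0.2, 0, 0, 0, 0, 0, 0], [0.2, 0, 0, 0, 0, 0, 0]],
])

```text
time_s: 17.95
tcp_pos: [0.4959, 0.0545, 0.1948]
ee_rot: [[0.98, 0.198, -0.0], [0.198, -0.98, -0.0], [-0.0, 0.0, -1.0]]
wrist_force: [1.4, 0.2, -0.3]
gripper_width: 0.724
gripper_force: 0.0
```

Call:
servo_tool([
  [[0.2, 0, 0, -25, 0, 0, 0], [0.2, 0, 0, -60, 0, 0, 0], [0.2, 20, -2, -70, 0, 0, 0.14], [0.2, 45, -4, -70, 0, 0, 0.28], [0.2, 68, -6, -70, 0, 0, 0.42]],
])

```text
time_s: 18.45
tcp_pos: [0.5624, 0.0742, 0.2658]
ee_rot: [[0.974, -0.225, 0.002], [-0.225, -0.974, 0.001], [0.001, -0.001, -1.0]]
wrist_force: [-0.4, -0.2, -0.9]
gripper_width: 0.799
gripper_force: 0.0
```

Call:
servo_tool([
  [[0.2, 0, 0, 0, 0, 0, 0.14], [0.2, 0, 0, 0, 0, 0, 0.28], [0.2, 0, 0, 0, 0, 0, 0.42], [0.2, 0, 0, 0, 0, 0, 0.56], [0.2, 0, 0, 0, 0, 0, 0.7]],
])

```text
time_s: 18.95
tcp_pos: [0.5615, 0.0739, 0.2647]
ee_rot: [[0.601, -0.8, -0.0], [-0.8, -0.601, -0.0], [-0.0, 0.0, -1.0]]
wrist_force: [1.1, -0.5, 0.2]
gripper_width: 0.801
gripper_force: 0.0
```

Call:
servo_tool([
  [[0.2, 0, 0, 0, 0, 0, 0.14], [0.2, 0, 0, 0, 0, 0, 0.28], [0.2, 0, 0, 0, 0, 0, 0.42], [0.2, 0, 0, 0, 0, 0, 0.45], [0.2, 0, 0, 0, 0, 0, 0.45]],
])

```text
time_s: 19.45
tcp_pos: [0.5614, 0.0739, 0.2648]
ee_rot: [[0.199, -0.98, -0.0], [-0.98, -0.199, -0.0], [0.0, 0.0, -1.0]]
wrist_force: [0.2, 0.3, -0.4]
gripper_width: 0.8
gripper_force: 0.0
```

```bash
python3 -c "
from h import *
plan(.5618,.0736,.196,-78.6)"
```

```text
now [0.5614 0.0739 0.2648] yaw -78.53 t 19.45 F [ 0.2  0.3 -0.4] w 69.6 gf 0.0
shift mm [ 0.3 -0.3 68.8] rot [ 0.0004 -0.      0.0012]
```

Call:
servo_tool([
  [[0.2, 0, 0, 20, 0, 0, 0], [0.2, 0, 0, 40, 0, 0, 0], [0.2, 0, 0, 50, 0, 0, 0], [0.2, 0, 0, 60, 0, 0, 0], [0.2, 0, 0, 68, 0, 0, 0]],
])

```text
time_s: 19.95
tcp_pos: [0.5617, 0.0739, 0.1966]
ee_rot: [[0.199, -0.98, 0.0], [-0.98, -0.199, -0.0], [0.0, -0.0, -1.0]]
wrist_force: [0.3, 0.4, 0.3]
gripper_width: 0.801
gripper_force: 0.0
```

Call:
servo_tool([
  [[0.3, 0, 0, 0, 0, 0, 0], [0.4, 0, 0, 0, 0, 0, 0], [0.48, 0, 0, 0, 0, 0, 0], [0.52, 0, 0, 0, 0, 0, 0], [0.55, 0, 0, 0, 0, 0, 0]],
])

```text
time_s: 20.45
tcp_pos: [0.5633, 0.0744, 0.1978]
ee_rot: [[0.199, -0.98, 0.005], [-0.98, -0.199, 0.001], [-0.0, -0.005, -1.0]]
wrist_force: [5.5, -0.4, -1.6]
gripper_width: 0.481
gripper_force: 2.7
```

```bash
python3 -c "
from h import *
plan(.5618,.0736,.196,-78.6)"
```

```text
now [0.5633 0.0744 0.1978] yaw -78.52 t 20.45 F [ 5.5 -0.4 -1.6] w 41.9 gf 2.7488350169733167
shift mm [0.5 1.6 1.8] rot [-0.0047  0.0004  0.0013]
```

Call:
servo_tool([
  [[0.58, 0, 0, 0, 0, 0, 0], [0.61, 0, 0, 0, 0, 0, 0], [0.65, 0, 0, 0, 0, 0, 0], [0.7, 0, 0, 0, 0, 0, 0], [0.75, 0, 0, 0, 0, 0, 0]],
])

```text
time_s: 20.95
tcp_pos: [0.5614, 0.0741, 0.1977]
ee_rot: [[0.198, -0.98, 0.0], [-0.98, -0.198, 0.001], [-0.001, -0.0, -1.0]]
wrist_force: [-0.9, 1.8, 3.3]
gripper_width: 0.314
gripper_force: 30.0
```

```bash
python3 st.py
```

```text
now [0.5614 0.0741 0.1977] yaw -78.57 t 20.95 F [-0.9  1.8  3.3] w 27.3 gf 30.003170566633344
shift mm [60.4 74.9 -2.4] rot [-7.0000e-04  1.0000e-04 -1.3712e+00]
92.46468984949007 0.10716199867584358
[[197 210 216 218 220 223 224 225 225 224 224 227 227 225 225 225 223 216
  203 192 182 173 155 128  95  69]
 [139 158 168 174 184 187 193 199 202 205 213 224 223 210 213 221 210 180
  153 132 115  99  85  64  40  23]
 [ 71  87  97 106 117 123 130 140 149 160 185 209 203 173 182 205 193 149
  105  72  52  43  34  25  16  15]
 [ 27  35  41  48  55  61  66  80  97 121 158 188 178 143 155 188 184 141
   92  46  22  14  15  14  15  14]
 [ 17  17  17  20  19  23  29  48  75 101 138 167 160 141 148 159 158 126
   85  45  22  17  16  17  11  13]
 [ 12  16  13  16  16  18  19  37  67  93 113 135 146 156 155 134 122 105
   81  43  22  19  18  16  15  17]
 [ 11  12  12  14  17  17  18  34  68  94 106 112 125 145 146 119 115 113
   88  50  21  20  13  19  18  14]]
```

```bash
python3 arc.py 0 98 .75 -4 -8 -12 -16 -20 -25 -30|tail -7
```

```text
[0.75, np.float64(-6.8), np.float64(0.2), 0, 0, 0, np.float64(-0.07)]
[0.75, np.float64(-13.6), np.float64(1.0), 0, 0, 0, np.float64(-0.14)]
[0.75, np.float64(-20.4), np.float64(2.1), 0, 0, 0, np.float64(-0.209)]
[0.75, np.float64(-27.0), np.float64(3.8), 0, 0, 0, np.float64(-0.279)]
[0.75, np.float64(-33.5), np.float64(5.9), 0, 0, 0, np.float64(-0.349)]
[0.75, np.float64(-41.4), np.float64(9.2), 0, 0, 0, np.float64(-0.436)]
[0.75, np.float64(-49.0), np.float64(13.1), 0, 0, 0, np.float64(-0.524)]
```

Call:
servo_tool([
  [[0.75, -6.8, 0.2, 0, 0, 0, -0.07], [0.75, -13.6, 1, 0, 0, 0, -0.14], [0.75, -20.4, 2.1, 0, 0, 0, -0.209], [0.75, -27, 3.8, 0, 0, 0, -0.279], [0.75, -33.5, 5.9, 0, 0, 0, -0.349]],
])

```text
time_s: 21.5
tcp_pos: [0.5489, 0.1058, 0.1977]
ee_rot: [[0.524, -0.852, 0.001], [-0.852, -0.524, 0.001], [-0.0, -0.001, -1.0]]
wrist_force: [-1.7, 1.3, 3.0]
gripper_width: 0.315
gripper_force: 30.0
```

```bash
cat > g.py <<'E'
from h import *
from station import r
s=r.sense();R=np.array(s["ee_rot"]);F=np.array(s["wrist_force"])
h=np.array([.4963,.0543])-np.array([.9803,.1977])*.03+np.array([-.1977,.9803])*.006
d=np.array(s["tcp_pos"][:2])-h;print("Ftool",(R.T@F).round(1),"gate deg by pos",np.degrees(np.arctan2(d[1],d[0]))-11.4,"r",np.hypot(*d),"by yaw",np.degrees(np.arctan2(R[1,0],R[0,0]))+78.6,"w",s["gripper_width"]*87)
a=cv2.cvtColor(r.capture('top')['pixels'],cv2.COLOR_RGB2GRAY);print(a[249:251,316:332])
E
python3 g.py
```

```text
Ftool [-2.   0.8 -3. ] gate deg by pos 20.412908975524168 r 0.09786215466545822 by yaw 20.189239130230682 w 27.374841685299874
[[ 66  80  98 121 155 187 177 141 155 187 183 139  91  44  24  20]
 [ 27  46  73  99 136 169 161 141 147 159 158 126  86  45  17  18]]
```

Gate is open 20°, tote steady, forces small. Continue in 25° steps.

Call:
servo_tool([
  [[0.75, -8.5, 0.4, 0, 0, 0, -0.087], [0.75, -17, 1.5, 0, 0, 0, -0.175], [0.75, -25.4, 3.3, 0, 0, 0, -0.262], [0.75, -33.5, 5.9, 0, 0, 0, -0.349], [0.75, -41.4, 9.2, 0, 0, 0, -0.436]],
])

```text
time_s: 22.05
tcp_pos: [0.5197, 0.1359, 0.1977]
ee_rot: [[0.834, -0.552, 0.001], [-0.552, -0.834, 0.0], [0.001, -0.001, -1.0]]
wrist_force: [1.1, -1.9, 2.4]
gripper_width: 0.315
gripper_force: 30.0
```

```bash
python3 g.py
```

```text
Ftool [ 1.9  1.  -2.4] gate deg by pos 45.13839050513542 r 0.0978785295973968 by yaw 45.10482395289657 w 27.439985409603906
[[ 65  81  96 117 154 186 175 138 158 190 182 138  91  46  19  20]
 [ 27  46  72  98 133 165 158 138 149 162 158 125  84  43  19  15]]
```

Call:
servo_tool([
  [[0.75, -8.5, 0.4, 0, 0, 0, -0.087], [0.75, -17, 1.5, 0, 0, 0, -0.175], [0.75, -25.4, 3.3, 0, 0, 0, -0.262], [0.75, -33.5, 5.9, 0, 0, 0, -0.349], [0.75, -41.4, 9.2, 0, 0, 0, -0.436]],
])

```text
time_s: 22.6
tcp_pos: [0.48, 0.1513, 0.1977]
ee_rot: [[0.989, -0.149, 0.001], [-0.149, -0.989, 0.001], [0.001, -0.001, -1.0]]
wrist_force: [-0.3, 0.6, 4.9]
gripper_width: 0.321
gripper_force: 30.0
```

```bash
python3 g.py
```

```text
Ftool [-0.4 -0.6 -4.9] gate deg by pos 70.2186167391924 r 0.09809620408641352 by yaw 70.05416245047105 w 27.948662436441875
[[ 65  77  96 118 153 184 176 139 154 185 180 137  88  47  22  16]
 [ 27  48  71  99 134 165 158 139 145 157 156 124  87  41  20  19]]
```

Call:
servo_tool([
  [[0.75, -8.5, 0.4, 0, 0, 0, -0.087], [0.75, -17, 1.5, 0, 0, 0, -0.175], [0.75, -25.4, 3.3, 0, 0, 0, -0.262], [0.75, -32, 5.3, 0, 0, 0, -0.332], [0.75, -32, 5.3, 0, 0, 0, -0.332]],
])

```text
time_s: 23.15
tcp_pos: [0.4478, 0.1507, 0.1977]
ee_rot: [[0.984, 0.179, 0.001], [0.179, -0.984, 0.001], [0.001, -0.0, -1.0]]
wrist_force: [-0.6, 1.4, 4.0]
gripper_width: 0.317
gripper_force: 30.0
```

Call:
servo_tool([
  [[0.75, 0, 0, 0, 0, 0, 0], [0.75, 0, 0, 0, 0, 0, 0], [0.75, 0, 0, 0, 0, 0, 0], [0.75, 0, 0, 0, 0, 0, 0], [0.75, 0, 0, 0, 0, 0, 0]],
])

```text
time_s: 23.65
tcp_pos: [0.4482, 0.1508, 0.1976]
ee_rot: [[0.984, 0.177, 0.0], [0.177, -0.984, 0.0], [0.0, -0.0, -1.0]]
wrist_force: [-0.7, 0.3, 7.5]
gripper_width: 0.319
gripper_force: 30.0
```

```bash
python3 g.py
```

```text
Ftool [-0.6 -0.4 -7.5] gate deg by pos 88.85196767146995 r 0.09814879529026037 by yaw 88.80561753794554 w 27.76429481159097
[[ 65  79  95 117 154 182 171 135 150 181 177 136  88  45  22  18]
 [ 31  46  71  96 132 164 157 136 143 153 153 121  84  43  17  13]]
```

The gate is held at 88.8°, everything is at rest, and the tote is still in its notch. I'm handing the job in.

```bash
python3 -c "
from station import r
print(r.finish_job())"
```

```text
the job is handed in; nothing more can be done
None
```

I handed the job in at about 24 s of the 54 s allowed: the fingers hold the gate open at about 89°, the lock catch was squeezed fully in, and the tote is in its notch; it first overshot the notch and was brought back before the catches were touched, and the judge returned no verdict.

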